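# Check the chilled rolling pin with the contact thermometer

## Robot

A 6-joint arm with a two-finger parallel gripper is mounted at the origin on the work surface. World frame = base frame: x ahead of the robot, y to its left, z up, the work surface at z = 0. Lengths are in m, angles in rad, forces in N, time in s.
With the tool pointing down it reaches from about 0.3 to 0.775 m from the base axis. Payload 14.6 kg.
Tool frame: the origin (TCP) lies between the finger pads; the fingertips stand 22 mm ahead of it and the grasp point (between the pads) lies 3 mm ahead of it (ctrl.tip_reach is the distance from the TCP to the fingertips, in m); z points along the fingers, y is the direction in which the jaws open and shut (so a half turn about z gives the same grasp; the last joint's range is limited). The gripper opens to 94 mm and grips with 3 to 60 N. Pads are 16 mm wide; open, the fingers measure 119 mm over their backs; the gripper's body (75 mm by 177 mm) begins 78 mm behind the grasp point.
Start: joints at [1.24, 0.3, 1.521, -0, 1.321, -0.067], TCP at [0.143, 0.531, 0.227] pointing down, gripper open.
Joint ranges: [-3.03, 3.03], [-0.79, 2.21], [0.23, 2.52], [-1.04, 4.18], [0, 3.07], [-2.55, 2.55]. Speed limits (rad/s): [2.22, 2.22, 2.57, 3.14, 3.14, 3.14].

## Interface

Orientations are given as [roll, pitch, yaw] about the fixed x, y, z axes, in that order (R = Rz(yaw) Ry(pitch) Rx(roll)).
In Python, from station import ctrl gives the robot as it stands. The module is installed in compiled form; this text tells all that it offers.
- The arm moves only by the shell command python3 -m creep 'ROWS' [OPENING] [FORCE]. ROWS is a JSON object of lists of equal length, an entry for each row: "xyz": the shift along the tool's x, y, z in mm, a list of three; "spin": the turn about the tool's z in rad. In form: {"xyz": [[tx, ty, tz], ...], "spin": [spin, ...]}. A call has 1 to 5 rows; each row shifts and turns the commanded pose from where the row before left it, along the tool's axes as they then stand; what a row does not reach is not made up. A row lasts 1/8 s, in which the tool goes at most 62.5 mm and 10.7 degrees, less where a joint would pass 70% of its speed; a pose out of reach is approached as far as the arm can. A call with a gripper value outside its range is refused whole. OPENING is the finger opening in mm, from 0 to 94, set as the call begins (- or left out, the last holds). The fingers move at their own pace and stop on an object; FORCE is the grip in N (left out, the last holds). Time passes only in rows, so rows that do not move let the fingers close. It gives the time, the measured TCP pose, the force and the opening at its end, in the units of the state.
- ctrl.get_obs(): the state, without advancing time (a new reading comes with each control period).
- ctrl.camera(name): name is "scene" or "top" or "wrist"; returns the picture (384x512x3 uint8, red, green, blue); there is no depth.
- ctrl.camera_model(name): a dict with "fx", "fy", "cx", "cy" (pixels), "k1" (the pictures are not rectified: a ray, as slopes to the right and down, at radius r is drawn at 1 + k1 r^2 times it, then the intrinsics apply), "R" (3x3) and "t" (3): a world point X has camera coordinates R X + t. Camera axes: x right, y down, z forward; pixel columns grow to the right and rows downward; lengths in m; the calibration is good to about 2 mm. A picture is of the moment at which its call begins: read the wrist's pose just before it. camera_model takes no time and is no camera call; for the wrist camera it gives the pose at the moment of the call.
- ctrl.hand_in(): hands the job in, once; it reports no verdict.
The state is a dict: "time_s": time; "qpos": joint angles; "joint_vel": joint speeds; "tau": joint torques, N m; "ee_pos": TCP position; "eef_rot": TCP orientation; "force": force on the tool from outside, world axes, zero at the start; "moment": the same for the moment, N m; "grip_width": finger opening in m.
Only numpy, scipy, OpenCV 4.12 (cv2) and the standard library are available. Lean on these libraries where they do the work, as an engineer would, in place of code of your own. Each camera call takes 0.05 s, during which the arm holds its last target.

## Task

Roll the steel rolling pin along the bench until the round dark measuring spot on its barrel faces straight up, and leave it lying there. Then take the contact thermometer from its stand and hold it upright with its tip on the middle of the spot, pressed lightly so that the spring tip is about half pushed in. Finish while still holding it there, touching the pin with nothing but the tip; do not lift the pin, press hard or disturb the tub, cup and cake ring.

Things in the scene. Friction and masses are not known exactly. Their poses are not given: they have to be found in the camera images.
- pin: Rolling pin, 0.8 kg, lying on the bench: steel barrel 70 mm thick, 200 mm long, turning very easily on an axle with two handles. Origin: its middle, on the axis, 35 mm up; y axis along the pin, to the left within 20 deg (x, z turn with the handles). Pulled level by a handle, square to its length, it rolls on the bench without slip, 1 rad per 35 mm, and stays where let go.
- mark (a point): Middle of the measuring spot: matt dark round inlay, 20 mm across, flush in the barrel half-way along it, 35 mm from the axis. z axis points straight out of the barrel, y along the pin. At the start it is on the side away from the robot, 45 to 80 deg down from the top: roll the pin towards the robot by 28 to 49 mm.
- handle_left (a point): Middle of the pin's left (+y) handle, round wood 26 mm thick, 95 mm long (105 to 200 mm from the pin's middle), on the axis, 152 mm from the pin's middle. Can be gripped from above, across the pin.
- handle_right (a point): The same point of the like handle at the right (-y) end, 152 mm from the pin's middle.
- probe: Thermometer, 0.135 kg, upright in its stand: white square handle 24 x 24 x 98 mm, below it a collar (32 mm across, 6 thick), a shaft (12 mm across, 45 long) and the sprung tip. Origin: the handle's middle, where it is gripped, at first 133 mm up; z axis up, x and y square to the faces. Tip 122 mm below the origin when free. Lifts straight out: 67 mm of it is in the hole.
- probe_tip (a point): Centre of the thermometer's flat contact tip (12 mm in diameter), at its lower end.
- plunger (a joint): How far the sprung tip is pushed in, in m: 0 free, 0.016 fully in. Pushing it in takes 0.5 N plus 0.25 N per mm, so 2.5 N at half travel (8 mm); beyond 16 mm it is hard.
- stand: Fixed grey stand for the thermometer: a block 70 x 70 mm and 78 mm tall with one upright hole 16 mm in diameter through its middle. Origin at the centre of its underside.
- tub_mid (a point): Middle of a clear round lidded tub, 68 mm in diameter, 85 mm tall; leave it alone.
- cup_mid (a point): Middle of a white baking cup, 72 mm across, 50 mm tall; leave it alone.
- ring_mid (a point): Middle of a steel cake ring, 80 mm across, 45 mm tall; leave it alone.
Things that resemble listed ones, but are neither listed nor needed, are in the scene too. Several things have the shape of the probe; the one meant has the colours described above.

How it is judged:
On the way, in this order (a step that is already met when the one before it is completed fails the run):
1. the pin has been rolled along the bench until the spot faces up (angle between mark's own z axis and vertical below 0.26 rad and distance of pin from where it was at the start of the episode above 0.012 m), for 0.2 s.
2. the thermometer's tip is on the spot (distance between probe_tip and mark below 0.01 m and contact force between probe and pin above 0.5 N), for 0.2 s.
At the end, for the whole second after the job is handed in: Pin on the bench, spot within 15 deg of straight up; thermometer held by the gripper within 10 deg of upright, tip within 10 mm of the spot's middle, pushed in 2 to 15 mm (1 to 4.3 N); robot not touching the pin; both at rest; tub, cup, ring within 30 mm of their starts (angle between mark's own z axis and vertical below 0.26 rad and height (world z) of pin between 0.03 and 0.04 m and distance between probe_tip and mark below 0.01 m and angle between probe's own z axis and vertical below 0.17 rad and height (world z) of probe above 0.15 m and contact force between probe and pin between 1 and 4.3 N and value of joint plunger between 0.002 and 0.0152 m and contact force between probe and the fingers above 1 N and contact force between pin and the arm below 0.2 N and contact force between pin and the fingers below 0.2 N and linear speed of each of probe, pin below 0.02 m/s and distance of each of tub_mid, cup_mid, ring_mid from where it was at the start of the episode below 0.03 m); the arm keeps its last pose, push and grip.
It fails at once if the pin is lifted off the bench (height (world z) of pin above 0.055 m).
It fails at once if the thermometer is pressed hard on the pin (contact force between probe and pin above 15 N).
It fails at once if the tub, cup or cake ring is disturbed (distance of any of tub_mid, cup_mid, ring_mid from where it was at the start of the episode above 0.03 m).
It also fails if it takes over 67 s, if anything falls off the work surface, if the arm or the gripper's body presses on something with over 40 N, if the wrist force passes 120 N, or if a joint passes its speed limit or range.

## Working session

There is one attempt and no reset: what is moved stays moved. The work goes in short steps, Python scripts to look and compute and a shell command to move; the robot and the scene stay as the last step left them, time stands still between calls to the robot, and variables do not carry over. Pictures are saved under pics/ and viewed, and the job is handed in when it is done.

```bash
mkdir -p pics; cat > h.py <<'E'
import numpy as np, cv2
from station import ctrl
def snap(n,f):
    m=ctrl.camera_model(n); im=ctrl.camera(n); cv2.imwrite('pics/'+f,im[:,:,::-1]); np.save('pics/'+f+'.npy',im)
    import pickle; pickle.dump(m,open('pics/'+f+'.pkl','wb')); return im,m
def load(f):
    import pickle; return np.load('pics/'+f+'.npy'),pickle.load(open('pics/'+f+'.pkl','rb'))
def ray(m,u,v):
    d=np.array([[ [ (u-m['cx'])/m['fx'], (v-m['cy'])/m['fy'] ] ]])[0,0]
    s=d.copy()
    for _ in range(30): s=d/(1+m['k1']*(s@s))
    R=np.array(m['R']);t=np.array(m['t'])
    r=R.T@np.array([s[0],s[1],1]); return -R.T@t, r/np.linalg.norm(r)
def plane(m,u,v,z):
    c,r=ray(m,u,v); return c+r*(z-c[2])/r[2]
def proj(m,X):
    p=np.array(m['R'])@np.array(X)+np.array(m['t']); s=p[:2]/p[2]; s=s*(1+m['k1']*(s@s))
    return np.array([s[0]*m['fx']+m['cx'],s[1]*m['fy']+m['cy']])
def tri(*a):
    A=np.zeros((3,3));b=np.zeros(3)
    L=[ray(*x) for x in a]
    for c,r in L:
        P=np.eye(3)-np.outer(r,r);A+=P;b+=P@c
    X=np.linalg.solve(A,b); return X,[np.linalg.norm((np.eye(3)-np.outer(r,r))@(X-c)) for c,r in L]
E
python3 - <<'E'
from h import *
for n in ['scene','top','wrist']:
    im,m=snap(n,n+'0.png'); print(n,m['fx'],m['k1'],np.round(-np.array(m['R']).T@m['t'],3))
o=ctrl.get_obs(); print({k:np.round(v,3) for k,v in o.items()},ctrl.tip_reach)
E
```

```text
scene 445.38342775510756 -0.133518684189953 [ 0.905 -0.628  0.811]
top 385.42645935503936 0.03783509952360405 [ 0.435 -0.073  1.108]
wrist 298.426617081267 0.02438696222035486 [0.077 0.547 0.384]
{'time_s': np.float64(0.15), 'qpos': array([ 1.24 ,  0.3  ,  1.521,  0.   ,  1.321, -0.067]), 'joint_vel': array([ 0.   , -0.002, -0.   , -0.001,  0.   ,  0.001]), 'tau': array([ 2.0000e-03, -5.3196e+01, -3.5282e+01,  7.1000e-02,  2.3000e-02,
       -0.0000e+00]), 'ee_pos': array([0.143, 0.531, 0.227]), 'eef_rot': array([-3.141, -0.   ,  2.878]), 'force': array([-0.405,  0.239,  0.835]), 'moment': array([-0.019, -0.005, -0.015]), 'grip_width': np.float64(0.094)} 0.022
```

View pics/scene0.png

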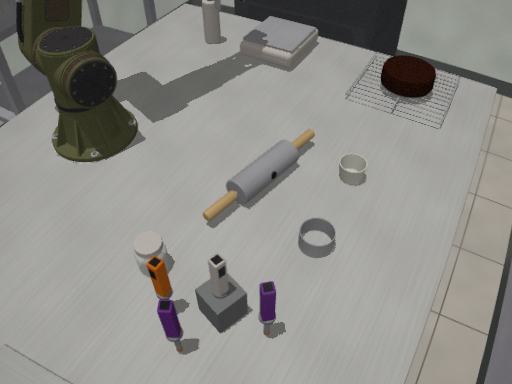

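View pics/top0.png

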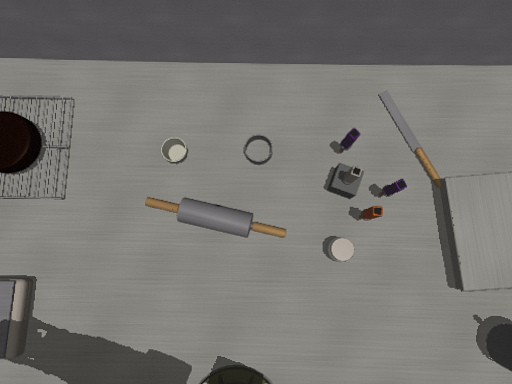

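View pics/wrist0.png

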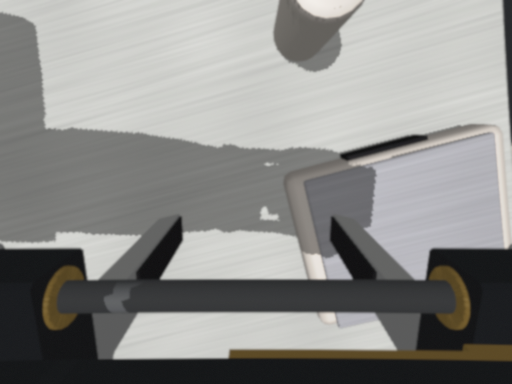

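```bash
python3 - <<'E'
from h import *
a,_=load('scene0.png'); b,_=load('top0.png')
A=cv2.resize(a[110:360,130:340],None,fx=3,fy=2.4*1,interpolation=cv2.INTER_CUBIC)
B1=cv2.resize(b[185:250,140:295],None,fx=5,fy=5,interpolation=cv2.INTER_CUBIC)
B2=cv2.resize(b[120:270,310:415],None,fx=4,fy=4,interpolation=cv2.INTER_CUBIC)
for n,i in(('cA',cv2.resize(a[120:230,195:325],None,fx=5,fy=5,interpolation=cv2.INTER_CUBIC)),('cS',cv2.resize(a[220:360,130:290],None,fx=4,fy=4,interpolation=cv2.INTER_CUBIC)),('cB1',B1),('cB2',B2)): cv2.imwrite('pics/%s.png'%n,i[:,:,::-1])
E
```

```text
(no output)
```

View pics/cA.png

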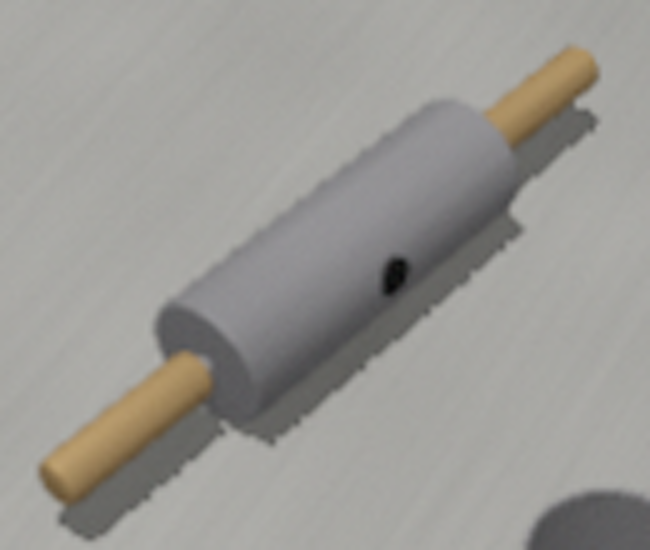

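View pics/cS.png

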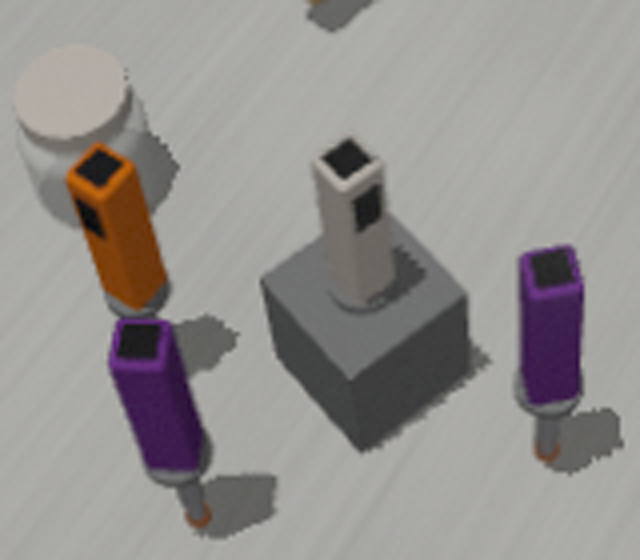

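View pics/cB1.png

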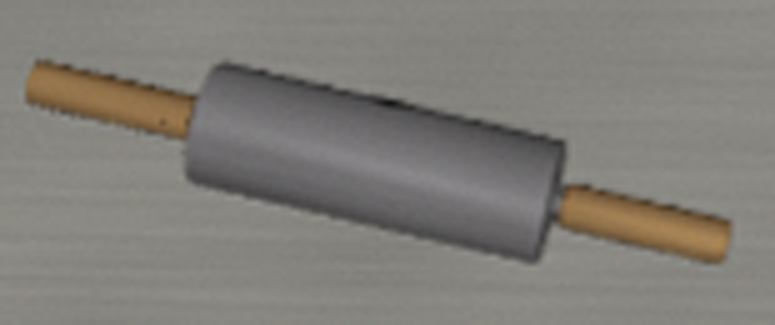

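View pics/cB2.png

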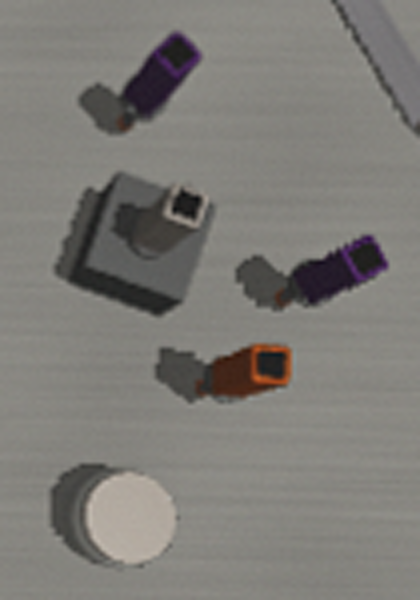

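The probe candidates in the scene view are white (218,270), standing in the grey stand, orange (160,278), and purple (170,320) and (268,300). Only the white one fits, and the crop confirms it. The spot is at about scene (274,174), on the far side of the pin.

```bash
python3 - <<'E'
from h import *
def wood(im,roi):
    hsv=cv2.cvtColor(im,cv2.COLOR_RGB2HSV); M=cv2.inRange(hsv,(8,90,60),(28,255,255)); K=np.zeros_like(M);x0,y0,x1,y1=roi;K[y0:y1,x0:x1]=M[y0:y1,x0:x1]
    n,l,s,c=cv2.connectedComponentsWithStats(K); o=[]
    for i in range(1,n):
        if s[i,4]>60:
            pts=cv2.findContours((l==i).astype(np.uint8),0,1)[0][0]; r=cv2.minAreaRect(pts); o.append((c[i],s[i,4],r))
    return o
a,ma=load('scene0.png'); b,mb=load('top0.png')
A=wood(a,(195,120,325,225)); B=wood(b,(140,185,295,245))
for o in A+B: print(np.round(o[0],1),o[1],o[2])
Ls=[x[0] for x in A];Ls.sort(key=lambda p:-p[0]) # scene: left(+y) handle is right/up
Lt=[x[0] for x in B];Lt.sort(key=lambda p:p[0])
P=[]
for i in range(2):
    X,e=tri((ma,*Ls[i]),(mb,*Lt[i])); P.append(X); print('handle',np.round(X,4),np.round(e,4), 'planeTop',np.round(plane(mb,*Lt[i],.035),4))
print(np.linalg.norm(P[0]-P[1]))
# probe top
X,e=tri((ma,216.75,260),(mb,356.5,171.2));print('probetop',X,e)
# stand top corners from top view at .078 : crop coords
for u,v in((120,172),(215,206),(182,300),(90,265)): print(np.round(plane(mb,310+u/4,120+v/4,.078),4))
# dark spot in scene
g=a.max(2); M=(g[165:185,265:285]<70); ys,xs=np.nonzero(M); u,v=xs.mean()+265,ys.mean()+165; print('spot px',u,v,M.sum())
pl,pr=[plane(mb,*Lt[i],.035) for i in range(2)]
mid=(pl+pr)/2; y=(pl-pr);y/=np.linalg.norm(y); print('mid',mid,'yaw',np.arctan2(-y[0],y[1]))
midT=(P[0]+P[1])/2;print(midT)
x=np.array([y[1],-y[0],0])
for mm in (mid,np.r_[midT[:2],.035]):
    c,r=ray(ma,u,v); d=c-mm; d-=y*(d@y); q=r-y*(r@y)
    aa=q@q;bb=2*d@q;cc=d@d-.035**2; D=bb*bb-4*aa*cc; s=(-bb-np.sqrt(D))/2/aa; Q=c+s*r; w=Q-mm
    print('spot',Q,'along',w@y,'angle from top deg',np.degrees(np.arctan2(w@x,w[2])), 'roll mm',35*np.arctan2(w@x,w[2]))
cy=(ma,)
E
```

```text
[303.3 138.5] 190 ((303.68292236328125, 138.35365295410156), (8.589556694030762, 22.48902130126953), 51.34019088745117)
[219.8 205.3] 385 ((219.98782348632812, 205.10975646972656), (10.151294708251953, 38.574920654296875), 51.34019470214844)
[161.6 204.4] 283 ((161.4241485595703, 204.32861328125), (33.05434799194336, 8.544661521911621), 12.994616508483887)
[268.5 229.2] 286 ((268.5589904785156, 229.24436950683594), (33.72892761230469, 8.469708442687988), 12.994616508483887)
handle [0.5571 0.2218 0.0395] [0.0051 0.0051] planeTop [0.5534 0.2199 0.035 ]
handle [ 0.4909 -0.0798  0.0335] [0.0012 0.0012] planeTop [ 0.4899 -0.0806  0.035 ]
0.30879900310489405
probetop [ 0.63013371 -0.29054371  0.17922738] [np.float64(0.0023830130861004005), np.float64(0.0023830130861003922)]
[ 0.6713 -0.2717  0.078 ]
[ 0.6488 -0.3355  0.078 ]
[ 0.5841 -0.3121  0.078 ]
[ 0.6067 -0.2508  0.078 ]
spot px 273.55882352941177 175.11764705882354 34
mid [0.52161597 0.06968111 0.035     ] yaw -0.20815718273188472
[0.52400836 0.07098612 0.03649402]
spot [0.55622159 0.06510965 0.03870518] along 0.0026787195156917644 angle from top deg 83.92314610381206 roll mm 51.265732635032
spot [0.55743165 0.06270486 0.04138222] along -0.001195336242498123 angle from top deg 79.49337487337418 roll mm 48.559739377187846
```

```bash
cat >> h.py <<'E'
def go(X,yaw=None):
    from scipy.spatial.transform import Rotation as Ro
    o=ctrl.get_obs(); R=Ro.from_euler('xyz',o['eef_rot']).as_matrix(); d=R.T@(np.array(X)-o['ee_pos'])
    print('t',round(float(o['time_s']),2),'pos',np.round(o['ee_pos'],4),'rpy',np.round(o['eef_rot'],4),'F',np.round(o['force'],2),'w',round(float(o['grip_width']),4))
    print('tool shift mm (current axes)',np.round(d*1000,1))
    if yaw is not None: print('spin',round(-float((yaw-o['eef_rot'][2]+np.pi)%(2*np.pi)-np.pi),4))
E
python3 -c "
from h import *
go([.49,-.0806,.227],1.362)"
```

```text
t 0.15 pos [0.1434 0.5308 0.227 ] rpy [-3.1407e+00 -1.0000e-04  2.8778e+00] F [-0.4   0.24  0.84] w 0.0938
tool shift mm (current axes) [-4.941e+02 -4.998e+02  4.000e-01]
spin 1.5158
```

```bash
python3 -m creep '{"xyz": [[-40,-40,0],[-42,-42,0],[-42,-42,0],[-42,-42,0],[-42,-42,0]], "spin": [0,0,0,0,0]}' && python3 -m creep '{"xyz": [[-42,-42,0],[-42,-42,0],[-42,-42,0],[-42,-42,0],[-42,-42,0]], "spin": [0,0,0,0,0]}' && python3 -m creep '{"xyz": [[-42,-42,0],[-34,-38,0],[0,0,0],[0,0,0],[0,0,0]], "spin": [0,0,0.16,0.16,0.16]}' && python3 -m creep '{"xyz": [[0,0,0],[0,0,0],[0,0,0],[0,0,0],[0,0,0]], "spin": [0.16,0.16,0.16,0.16,0.16]}' && python3 -m creep '{"xyz": [[0,0,0],[0,0,0],[0,0,0]], "spin": [0.16,0.076,0]}' 
python3 -c "
from h import *
go([.49,-.0806,.147],1.362)
snap('wrist','w1.png')"
```

```text
time_s: 0.78
ee_pos: [0.2905, 0.2742, 0.2275]
eef_rot: [3.141, 0.0, 2.878]
force: [0.6, 0.9, -0.2]
grip_width: 0.0939
time_s: 1.4
ee_pos: [0.4386, 0.0165, 0.2275]
eef_rot: [3.141, 0.0, 2.878]
force: [0.7, 1.4, 0.2]
grip_width: 0.0941
time_s: 2.02
ee_pos: [0.4904, -0.0787, 0.2272]
eef_rot: [-3.141, -0.001, 2.392]
force: [-0.2, 0.1, -0.5]
grip_width: 0.0939
time_s: 2.65
ee_pos: [0.4904, -0.0786, 0.2273]
eef_rot: [-3.141, -0.0, 1.592]
force: [-0.4, 0.3, -0.4]
grip_width: 0.0938
time_s: 3.02
ee_pos: [0.4904, -0.0786, 0.2273]
eef_rot: [-3.141, -0.0, 1.362]
force: [-0.7, -0.1, 0.8]
grip_width: 0.0943
t 3.02 pos [ 0.4904 -0.0786  0.2273] rpy [-3.1413 -0.      1.3624] F [-0.74 -0.14  0.8 ] w 0.0943
tool shift mm (current axes) [-2.1  0.  80.3]
spin 0.0004
```

View pics/w1.png

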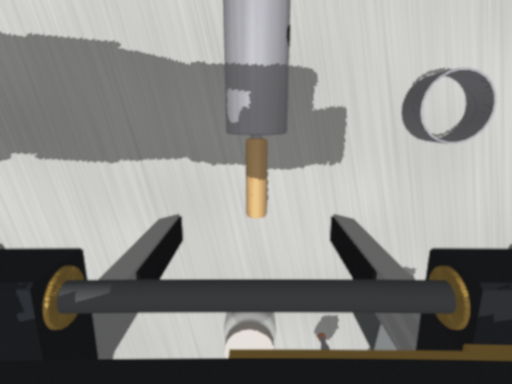

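The wrist view shows the right handle from (257,138) to (257,217), square to the jaws. The spot is on the barrel's right edge at (289,35).

```bash
python3 - <<'E'
from h import *
a,ma=load('w1.png'); b,mb=load('top0.png')
hsv=cv2.cvtColor(a,cv2.COLOR_RGB2HSV); M=cv2.inRange(hsv,(8,90,40),(28,255,255)); M[:125]=0;M[230:]=0
ys,xs=np.nonzero(M);print(xs.min(),xs.max(),ys.min(),ys.max(),xs.mean(),ys.mean())
u,v=xs.mean(),ys.mean()
print(plane(ma,u,v,.035), tri((ma,u,v),(mb,268.5,229.2)))
h=plane(ma,u,v,.035)
e=plane(ma,257,217,.035); print('end',e)
go([*h[:2],.032])
E
```

```text
247 266 139 216 256.0583446404342 177.00881953867028
[ 0.49010707 -0.08083555  0.035     ] (array([ 0.49003356, -0.08052189,  0.03629537]), [np.float64(0.00014035915192920696), np.float64(0.00014035915192914817)])
end [ 0.48093512 -0.13016811  0.035     ]
t 3.08 pos [ 0.4904 -0.0786  0.2273] rpy [-3.1413 -0.      1.3636] F [-0.68 -0.05 -0.36] w 0.0943
tool shift mm (current axes) [ -2.2   0.2 195.3]
```

```bash
python3 -m creep '{"xyz": [[-2,0,45],[0,0,55],[0,0,50],[0,0,39],[0,0,0]], "spin": [0,0,0,0,0]}' 60 && python3 -m creep '{"xyz": [[0,0,0],[0,0,0],[0,0,0],[0,0,0],[0,0,0]], "spin": [0,0,0,0,0]}' 10 20; python3 -c "
from h import *
go([.49,-.0806,.147],1.362)
snap('wrist','w2.png')"
```

```text
time_s: 3.7
ee_pos: [0.4886, -0.0802, 0.0365]
eef_rot: [-3.137, -0.0, 1.363]
force: [-0.4, -0.6, 0.7]
grip_width: 0.06
time_s: 4.32
ee_pos: [0.4904, -0.0807, 0.039]
eef_rot: [3.14, 0.0, 1.362]
force: [-0.6, 0.7, 5.2]
grip_width: 0.0254
t 4.33 pos [ 0.4904 -0.0807  0.039 ] rpy [3.1405e+00 1.0000e-04 1.3619e+00] F [-0.62  0.65  5.19] w 0.0254
tool shift mm (current axes) [  -0.    -0.3 -108. ]
spin -0.0001
```

View pics/w2.png

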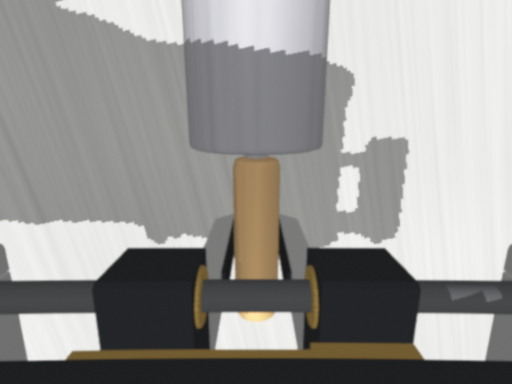

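The handle is gripped at 25.4 mm. Next I pull towards the robot (tool −y), level.

```bash
python3 -m creep '{"xyz": [[0,-2,0],[0,-4,0],[0,-5,0],[0,-5,0],[0,-5,0]], "spin": [0,0,0,0,0]}' && python3 -m creep '{"xyz": [[0,-5,0],[0,-5,0],[0,-5,0],[0,-4,0],[0,-2,0]], "spin": [0,0,0,0,0]}' &&  python3 -m creep '{"xyz": [[0,0,0],[0,0,0]], "spin": [0,0]}'; python3 - <<'E'
from h import *
go([.49,-.0806,.147],1.362)
a,_=snap('scene','s3.png');b,_=snap('top','t3.png')
A=cv2.resize(a[120:230,185:325],None,fx=4,fy=4,interpolation=cv2.INTER_CUBIC)
B=cv2.resize(b[185:270,140:295],None,fx=3.6,fy=3.6,interpolation=cv2.INTER_CUBIC)
A=np.pad(A,((0,0),(0,max(0,B.shape[1]-A.shape[1])),(0,0)))[:, :B.shape[1]]
cv2.imwrite('pics/c3.png',np.vstack([A[:290],B[:306]])[:,:,::-1]); cv2.imwrite('pics/c3a.png',A[:,:,::-1])
E
```

```text
time_s: 5.0
ee_pos: [0.4698, -0.0763, 0.039]
eef_rot: [3.14, 0.0, 1.362]
force: [0.4, -1.1, 5.5]
grip_width: 0.0254
time_s: 5.62
ee_pos: [0.4493, -0.072, 0.039]
eef_rot: [3.14, 0.0, 1.362]
force: [0.1, -0.8, 5.2]
grip_width: 0.0256
time_s: 5.88
ee_pos: [0.4494, -0.072, 0.039]
eef_rot: [3.14, 0.0, 1.362]
force: [0.1, 0.5, 6.4]
grip_width: 0.0255
t 5.88 pos [ 0.4494 -0.072   0.039 ] rpy [3.1404e+00 1.0000e-04 1.3618e+00] F [0.1  0.45 6.37] w 0.0255
tool shift mm (current axes) [   0.    41.6 -108. ]
spin -0.0002
```

View pics/c3.png

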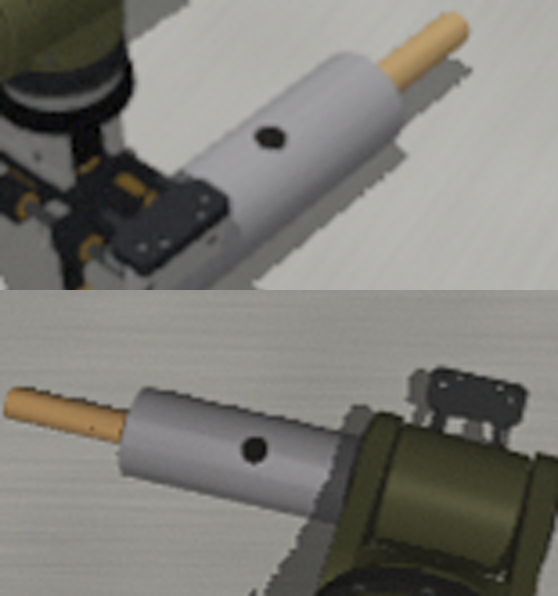

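The spot is now on top, at about top-crop (255,449) and scene-crop (270,137). Next I measure it.

```bash
cat > meas.py <<'E'
from h import *
import sys
def spot(im,c,r=12,th=75):
    u0,v0=c; g=im.max(2)[v0-r:v0+r,u0-r:u0+r].astype(float); w=np.clip(110-g,0,60)
    n,l,s,cc=cv2.connectedComponentsWithStats((w>25).astype(np.uint8)); i=1+np.argmax(s[1:,4]); w=w*cv2.dilate((l==i).astype(np.uint8),np.ones((3,3)))
    ys,xs=np.mgrid[0:2*r,0:2*r]; return (w*xs).sum()/w.sum()+u0-r,(w*ys).sum()/w.sum()+v0-r
E
python3 - <<'E'
from meas import *
a,ma=load('s3.png'); b,mb=load('t3.png')
s=spot(a,(185+270//4,120+137//4)); t=spot(b,(140+int(255/3.6),185+int((449-290)/3.6)))
print(s,t,tri((ma,*s),(mb,*t)))
hsv=cv2.cvtColor(b,cv2.COLOR_RGB2HSV); M=cv2.inRange(hsv,(8,90,60),(28,255,255)); K=M*0;K[200:245,140:180]=M[200:245,140:180]
ys,xs=np.nonzero(K); L=plane(mb,xs.mean(),ys.mean(),.035); print('left',L)
Rr=np.array([.4494,-.072,.035]); y=L-Rr;y/=np.linalg.norm(y);print('yaw',np.arctan2(-y[0],y[1]))
x=np.array([y[1],-y[0],0])
for m,p in((ma,s),(mb,t)):
    c,r=ray(m,*p); d=c-L; d-=y*(d@y); q=r-y*(r@y)
    aa=q@q;bb=2*d@q;cc=d@d-.035**2; k=(-bb-np.sqrt(bb*bb-4*aa*cc))/2/aa; Q=c+k*r; w=Q-L;al=w@y; w=w-y*al
    print('spot',Q,'along from left',al,'deg',np.degrees(np.arctan2(w@x,w[2])),'need mm',35*np.arctan2(w@x,w[2]))
E
```

```text
(np.float64(252.1988950276243), np.float64(154.01933701657458)) (np.float64(210.24720447284346), np.float64(228.87859424920129)) (array([0.48732898, 0.07718371, 0.06790232]), [np.float64(0.0015203644316668138), np.float64(0.0015203644316668188)])
left [0.5124604  0.22855703 0.035     ]
yaw -0.206811893834996
spot [0.48906048 0.07719834 0.06903097] along from left -0.15293827225064624 deg 13.513874136797837 need mm 8.25515594355301
spot [0.48603409 0.07600909 0.06957132] along from left -0.15472361794974746 deg 8.97667880991071 need mm 5.483541039443183
```

```bash
python3 -m creep '{"xyz": [[0,-2,0],[0,-3,0],[0,-1.5,0],[0,0,0],[0,0,0]], "spin": [0,0,0,0,0]}'; python3 - <<'E'
from meas import *
go([.49,-.0806,.147],1.362)
a,ma=snap('scene','s4.png');b,mb=snap('top','t4.png')
s=spot(a,(250,153)); t=spot(b,(210,231))
print(s,t,tri((ma,*s),(mb,*t)))
hsv=cv2.cvtColor(b,cv2.COLOR_RGB2HSV); M=cv2.inRange(hsv,(8,90,60),(28,255,255)); K=M*0;K[200:245,140:180]=M[200:245,140:180]
ys,xs=np.nonzero(K); L=plane(mb,xs.mean(),ys.mean(),.035); print('left',L)
Rr=np.r_[ctrl.get_obs()['ee_pos'][:2],.035]; y=L-Rr;y/=np.linalg.norm(y);print('yaw',np.arctan2(-y[0],y[1]))
x=np.array([y[1],-y[0],0])
for m,p in((ma,s),(mb,t)):
    c,r=ray(m,*p); d=c-L; d-=y*(d@y); q=r-y*(r@y)
    aa=q@q;bb=2*d@q;cc=d@d-.035**2; k=(-bb-np.sqrt(bb*bb-4*aa*cc))/2/aa; Q=c+k*r; w=Q-L;al=w@y; w=w-y*al
    print('spot',Q,'along from left',al,'deg',np.degrees(np.arctan2(w@x,w[2])),'need mm',35*np.arctan2(w@x,w[2]))
E
```

```text
time_s: 6.6
ee_pos: [0.443, -0.0707, 0.0389]
eef_rot: [3.14, 0.0, 1.362]
force: [-0.0, 0.1, 6.4]
grip_width: 0.0254
t 6.6 pos [ 0.443  -0.0707  0.0389] rpy [3.1404e+00 1.0000e-04 1.3618e+00] F [-0.    0.06  6.35] w 0.0254
tool shift mm (current axes) [   0.    48.1 -108. ]
spin -0.0002
(np.float64(248.49452554744528), np.float64(151.66970802919707)) (np.float64(209.01986506746627), np.float64(233.57983508245877)) (array([0.47485671, 0.08002655, 0.06797248]), [np.float64(0.001677032299325822), np.float64(0.0016770322993259017)])
left [0.50623845 0.22983361 0.035     ]
yaw -0.20729234636274677
spot [0.47718865 0.07937128 0.06990779] along from left -0.15321996646414557 deg 4.159898527457618 need mm 2.541137404854971
spot [0.47344886 0.07869754 0.06998622] along from left -0.15464896964704208 deg -1.6080329786607814 need mm -0.9822914485398824
```

The spot is within about 4° of up by both views. Now I open and lift.

```bash
python3 -m creep '{"xyz": [[0,0,0],[0,0,0],[0,0,0],[0,0,0]], "spin": [0,0,0,0]}' 60 && python3 -m creep '{"xyz": [[0,0,-30],[0,0,-50],[0,0,-55],[0,0,-55],[0,0,-50]], "spin": [0,0,0,0,0]}' && python3 -m creep '{"xyz": [[0,0,-40],[0,0,0]], "spin": [0,0]}'
python3 - <<'E'
from meas import *
a,ma=snap('scene','s5.png');b,mb=snap('top','t5.png')
s=spot(a,(248,152)); t=spot(b,(209,233))
print(s,t,tri((ma,*s),(mb,*t)))
w,mw=snap('wrist','w5.png')
go([.628,-.291,.30],1.362)
# decoys (feet, tops) from top crop
for n,f,tp in(('p1',(123,122),(180,50)),('p2',(280,298),(366,257)),('or',(200,385),(272,363))):
    print(n,np.round(plane(mb,310+f[0]/4,120+f[1]/4,0),3),np.round(plane(mb,310+tp[0]/4,120+tp[1]/4,.171),3))
E
```

```text
time_s: 7.2
ee_pos: [0.4425, -0.0705, 0.0384]
eef_rot: [-3.141, 0.0, 1.362]
force: [-0.1, -0.8, 0.1]
grip_width: 0.0589
time_s: 7.82
ee_pos: [0.4424, -0.0704, 0.2806]
eef_rot: [3.141, 0.0, 1.362]
force: [0.5, -0.8, -0.5]
grip_width: 0.06
time_s: 8.07
ee_pos: [0.4432, -0.0706, 0.321]
eef_rot: [3.137, 0.0, 1.362]
force: [-0.4, -0.1, -0.7]
grip_width: 0.0603
(np.float64(248.5368731563422), np.float64(151.69616519174042)) (np.float64(217.08002751662463), np.float64(232.56775968814492)) (array([0.48142377, 0.05943405, 0.08575247]), [np.float64(0.006863935983840689), np.float64(0.006863935983840738)])
t 8.22 pos [ 0.4423 -0.0704  0.3172] rpy [-3.1397 -0.      1.3617] F [-0.28 -0.17  0.24] w 0.0598
tool shift mm (current axes) [-177.2  227.5   16.8]
spin -0.0003
p1 [ 0.727 -0.289  0.   ] [ 0.729 -0.292  0.171]
p2 [ 0.598 -0.4    0.   ] [ 0.599 -0.403  0.171]
or [ 0.534 -0.342  0.   ] [ 0.533 -0.344  0.171]
```

View pics/w5.png

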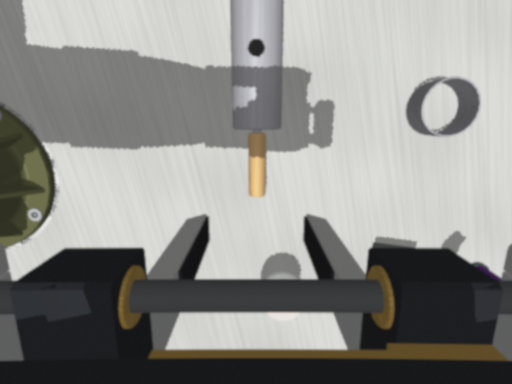

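In the wrist view the spot (256,47) is centred on the barrel, and the scene view is unchanged by the release; the arm's shadow spoilt the top reading. I go and look at the probe next.

```bash
python3 -m creep '{"xyz": [[-40,30,0],[-48,36,0],[-48,36,0],[-48,36,0],[-48,36,0]], "spin": [0,0,0,0,0]}' && python3 -m creep '{"xyz": [[-40,30,0],[-15,9,0],[0,0,0],[0,0,0]], "spin": [0,0,0.13,0]}'
python3 - <<'E'
from meas import *
go([.628,-.291,.30],1.23)
w,mw=snap('wrist','w6.png')
E
```

```text
time_s: 8.85
ee_pos: [0.5651, -0.3353, 0.3166]
eef_rot: [-3.139, -0.001, 1.362]
force: [1.0, 0.7, 0.9]
grip_width: 0.06
time_s: 9.35
ee_pos: [0.5913, -0.3955, 0.3165]
eef_rot: [-3.139, -0.001, 1.232]
force: [0.2, -0.5, 1.4]
grip_width: 0.0601
t 9.35 pos [ 0.5913 -0.3955  0.3165] rpy [-3.1389e+00 -9.0000e-04  1.2322e+00] F [ 0.18 -0.51  1.38] w 0.0601
tool shift mm (current axes) [ 1.108e+02 -1.000e-01  1.660e+01]
spin 0.0022
```

View pics/w6.png

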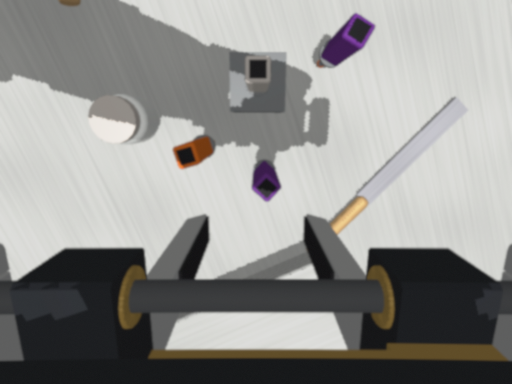

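```bash
python3 - <<'E'
from meas import *
w,m=load('w6.png')
cv2.imwrite('pics/c6.png',cv2.resize(w[40:125,215:305],None,fx=7,fy=7,interpolation=cv2.INTER_CUBIC)[:,:,::-1])
E
```

```text
(no output)
```

View pics/c6.png

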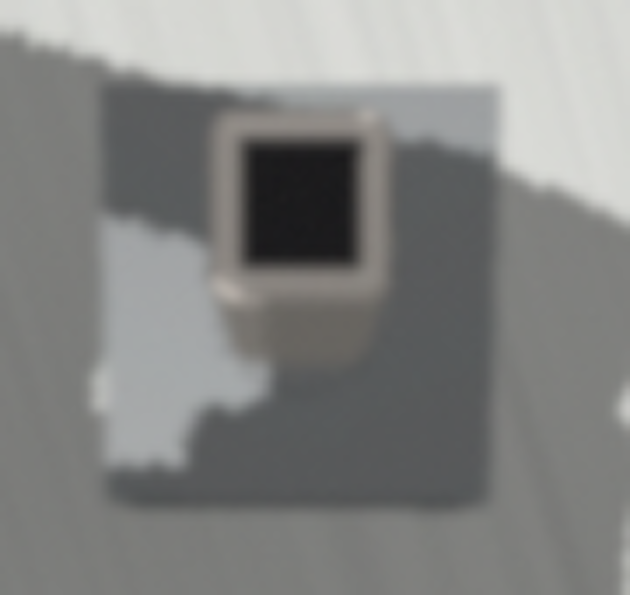

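The white handle's top (with its dark inset) is at wrist (258,69). It is square with the stand and the tool axes.

```bash
python3 - <<'E'
from meas import *
w,m=load('w6.png');a,ma=load('scene0.png');b,mb=load('top0.png')
A=(m,257.6,68.8);S=(ma,216.3,259.6);T=(mb,356.1,170.8)
for c in ((A,S),(A,T),(A,S,T)):
    X,e=tri(*c); print(np.round(X,4),np.round(e,4))
print('plane .182',plane(*A,.182))
C=[plane(m,215+u/7,40+v/7,.078) for u,v in((100,85),(500,88),(490,503),(108,500))]
print('stand',np.round(C,4),np.mean(C,0),np.linalg.norm(C[0]-C[1]),np.linalg.norm(C[1]-C[2]))
e=C[1]-C[0];print('edge angle',np.arctan2(e[1],e[0]), ctrl.get_obs()['eef_rot'][2]-np.pi/2)
go([*np.mean([tri(A,S,T)[0][:2]],0),.136+.05],1.232)
E
```

```text
[ 0.6303 -0.2908  0.1803] [0.0018 0.0018]
[ 0.6295 -0.2917  0.177 ] [0.0002 0.0002]
[ 0.6298 -0.2908  0.1797] [0.0016 0.0021 0.0007]
plane .182 [ 0.62902194 -0.29251143  0.182     ]
stand [[ 0.608  -0.2489  0.078 ]
 [ 0.6736 -0.2724  0.078 ]
 [ 0.6506 -0.3382  0.078 ]
 [ 0.5848 -0.3146  0.078 ]] [ 0.62925578 -0.29352483  0.078     ] 0.06974074638392441 0.06967416700233388
edge angle -0.34461427651079335 -0.33634048353712
t 9.4 pos [ 0.5914 -0.3954  0.3171] rpy [-3.1397e+00 -6.0000e-04  1.2345e+00] F [ 0.23 -0.04  0.3 ] w 0.0602
tool shift mm (current axes) [111.4   2.1 131.1]
spin 0.0025
```

```bash
python3 -m creep '{"xyz": [[50,1.5,0],[50,0,0],[10,0,0],[0,0,40],[0,0,0]], "spin": [0,0,0.005,0,0]}' 60; python3 - <<'E'
from meas import *
go([.6293,-.2925,.136],1.228)
w,mw=snap('wrist','w7.png')
E
```

```text
time_s: 10.02
ee_pos: [0.6284, -0.2922, 0.2754]
eef_rot: [-3.136, -0.001, 1.228]
force: [0.3, -0.4, 0.4]
grip_width: 0.0602
t 10.03 pos [ 0.6284 -0.2922  0.2754] rpy [-3.1358e+00 -7.0000e-04  1.2281e+00] F [ 0.34 -0.42  0.35] w 0.0602
tool shift mm (current axes) [-1.000e-01  1.700e+00  1.394e+02]
spin 0.0001
```

View pics/w7.png

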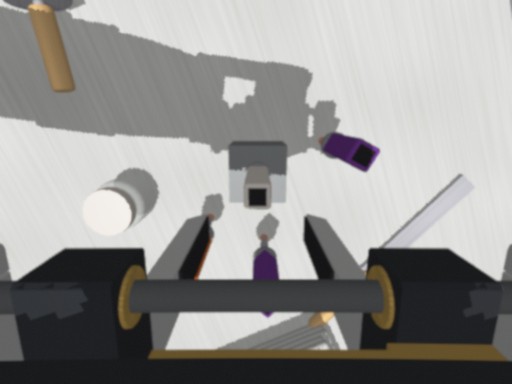

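```bash
python3 -m creep '{"xyz": [[0,0.5,30],[0,0,40],[0,0,40],[0,0,29],[0,0,0]], "spin": [0,0,0,0,0]}' && python3 -m creep '{"xyz": [[0,0,0],[0,0,0],[0,0,0],[0,0,0],[0,0,0]], "spin": [0,0,0,0,0]}' 10 25;  python3 - <<'E'
from meas import *
go([.6293,-.2925,.136],1.228)
w,mw=snap('wrist','w8.png')
E
```

```text
time_s: 10.7
ee_pos: [0.6295, -0.2928, 0.1389]
eef_rot: [-3.139, -0.0, 1.227]
force: [0.2, 0.9, 0.9]
grip_width: 0.0601
time_s: 11.32
ee_pos: [0.63, -0.2924, 0.1399]
eef_rot: [3.141, 0.0, 1.227]
force: [-1.3, 0.7, 3.4]
grip_width: 0.0236
t 11.32 pos [ 0.63   -0.2924  0.1399] rpy [3.1412e+00 1.0000e-04 1.2268e+00] F [-1.26  0.71  3.45] w 0.0236
tool shift mm (current axes) [-0.3 -0.6  3.9]
spin -0.0012
```

View pics/w8.png

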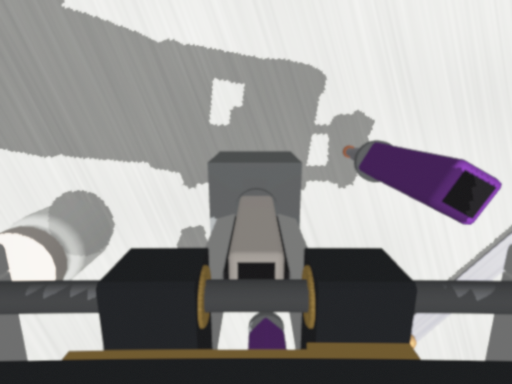

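Gripped at 23.6 mm. Next I lift it straight out.

```bash
python3 -m creep '{"xyz": [[0,0,-10],[0,0,-20],[0,0,-30],[0,0,-30],[0,0,-30]], "spin": [0,0,0,0,0]}' && python3 -m creep '{"xyz": [[0,0,-20],[0,0,0],[0,0,0]], "spin": [0,0,0]}' ;  python3 - <<'E'
from meas import *
go([.475,.079,.28],1.362)
a,ma=snap('scene','s9.png');b,mb=snap('top','t9.png')
s=spot(a,(248,152)); t=spot(b,(209,233))
print(s,t,tri((ma,*s),(mb,*t)),plane(mb,*t,.07),plane(ma,*s,.07))
A=cv2.resize(a[110:340,150:330],None,fx=2.6,fy=2.6); B=cv2.resize(b[120:290,140:400],None,fx=3,fy=3)
cv2.imwrite('pics/c9a.png',A[:,:,::-1]);cv2.imwrite('pics/c9b.png',B[:,:,::-1])
E
```

```text
time_s: 12.0
ee_pos: [0.6299, -0.2923, 0.262]
eef_rot: [3.14, 0.0, 1.227]
force: [-0.5, -0.4, -0.6]
grip_width: 0.0243
time_s: 12.38
ee_pos: [0.6297, -0.2923, 0.2788]
eef_rot: [-3.141, -0.0, 1.227]
force: [-0.8, 1.0, -1.4]
grip_width: 0.0237
t 12.38 pos [ 0.6297 -0.2923  0.2788] rpy [-3.1406e+00 -1.0000e-04  1.2268e+00] F [-0.76  1.04 -1.42] w 0.0237
tool shift mm (current axes) [ 297.4 -270.8   -0.9]
spin -0.1352
(np.float64(248.5811074918567), np.float64(151.6501628664495)) (np.float64(209.04789430222957), np.float64(233.5445912469034)) (array([0.47502176, 0.07999249, 0.06811483]), [np.float64(0.0017711478462981668), np.float64(0.0017711478462980757)]) [0.4735433  0.07862462 0.07      ] [0.47739279 0.07945137 0.07      ]
```

View pics/c9a.png

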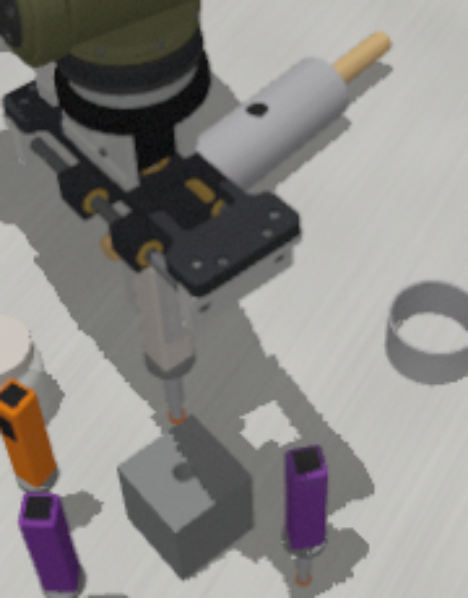

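View pics/c9b.png

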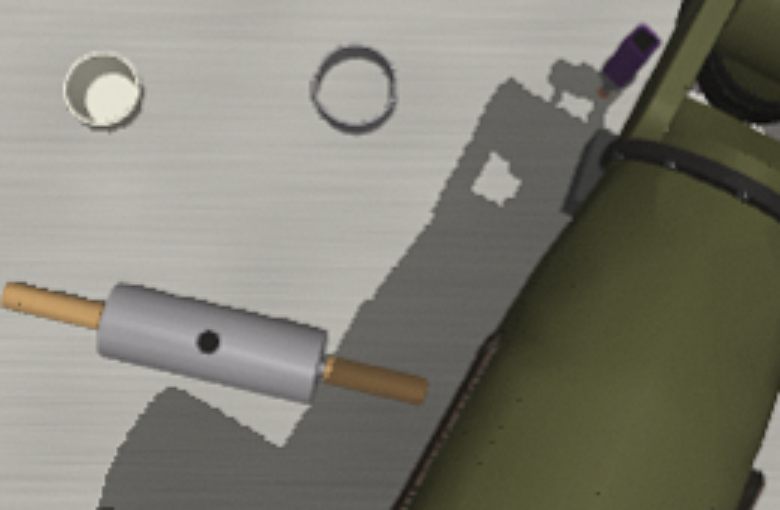

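The probe hangs straight below the gripper, and the spot is unmoved. I combine the spot rays from all three views.

```bash
python3 - <<'E'
from meas import *
w,mw=load('w5.png');a,ma=load('s9.png');b,mb=load('t9.png')
p=spot(w,(256,47)); print(p,plane(mw,*p,.07))
s=spot(a,(248,152)); t=spot(b,(209,233))
print(tri((mw,*p),(mb,*t),(ma,*s)))
# tip (orange/copper) in scene
u,v=150+177/2.6,110+420/2.6
hsv=cv2.cvtColor(a,cv2.COLOR_RGB2HSV)[260:280,205:230]; M=cv2.inRange(hsv,(3,80,40),(20,255,255)); ys,xs=np.nonzero(M); print('tip px',xs.mean()+205,ys.mean()+260, xs.ptp() if 0 else len(xs))
print('tip expected px', proj(ma,[.6297,-.2923,.2788-.129]))
go([.475,.079,.28],1.227)
E
```

```text
(np.float64(255.89324597745446), np.float64(47.182676558435304)) [0.47348823 0.07744585 0.07      ]
(array([0.47458907, 0.07919263, 0.06819673]), [np.float64(0.0016880551248447868), np.float64(0.0010227860114171503), np.float64(0.0025868921835365695)])
tip px 217.8125 270.75 16
tip expected px [215.84626328 270.33377436]
t 12.47 pos [ 0.6297 -0.2923  0.2784] rpy [-3.1399e+00 -2.0000e-04  1.2268e+00] F [ 0.1   0.6  -1.34] w 0.0239
tool shift mm (current axes) [ 297.3 -270.8   -1.1]
spin -0.0002
```

```bash
python3 -m creep '{"xyz": [[15,-14,0],[30,-27,0],[36,-33,0],[36,-33,0],[36,-33,0]], "spin": [0,0,0,0,0]}' && python3 -m creep '{"xyz": [[36,-33,0],[36,-33,0],[36,-33,0],[20,-18,0],[10,-9,0]], "spin": [0,0,0,0,0]}' && python3 -m creep '{"xyz": [[6,-5,0],[0,0,0],[0,0,40],[0,0,0],[0,0,0]], "spin": [0,0,0,0,0]}';  python3 - <<'E'
from meas import *
go([.474,.0785,.20],1.227)
a,ma=snap('scene','s10.png');b,mb=snap('wrist','w10.png')
A=cv2.resize(a[60:200,190:320],None,fx=4,fy=4,interpolation=cv2.INTER_CUBIC)
cv2.imwrite('pics/c10a.png',A[:,:,::-1])
E
```

```text
time_s: 13.1
ee_pos: [0.5487, -0.0997, 0.2789]
eef_rot: [-3.141, 0.0, 1.227]
force: [1.5, -0.2, -1.0]
grip_width: 0.0238
time_s: 13.72
ee_pos: [0.4771, 0.0723, 0.2792]
eef_rot: [-3.141, 0.0, 1.228]
force: [0.3, -0.6, -1.1]
grip_width: 0.0239
time_s: 14.35
ee_pos: [0.4755, 0.0782, 0.2406]
eef_rot: [3.141, -0.0, 1.226]
force: [-0.4, -0.1, -1.4]
grip_width: 0.024
t 14.35 pos [0.4755 0.0782 0.2406] rpy [ 3.1407e+00 -4.0000e-04  1.2261e+00] F [-0.43 -0.06 -1.43] w 0.024
tool shift mm (current axes) [-0.3 -1.5 40.6]
spin -0.0009
```

View pics/c10a.png

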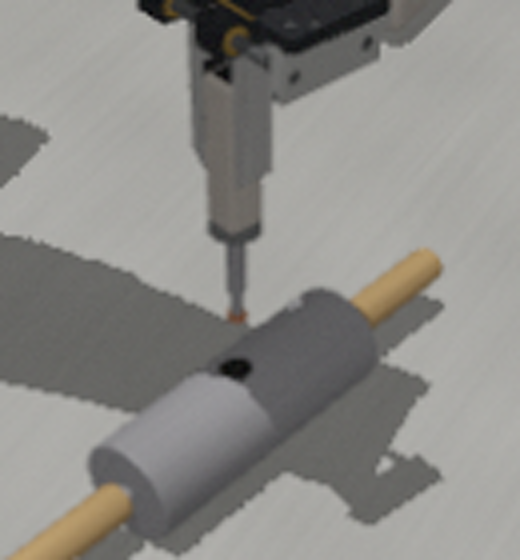

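View pics/w10.png

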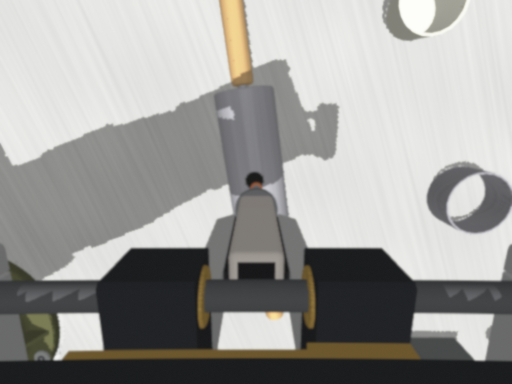

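Scene crop: the tip at (237,318) stands above the spot at (235,369). Wrist: the tip at (256,184) lies over the spot at (255,181). I check the offset using the bias seen in the same image.

```bash
python3 - <<'E'
from meas import *
a,ma=load('s10.png'); P=np.array([.4755,.0782,.1116])
hsv=cv2.cvtColor(a,cv2.COLOR_RGB2HSV)[130:146,240:260]; M=cv2.inRange(hsv,(2,80,40),(20,255,255)); ys,xs=np.nonzero(M); tp=np.array([xs.mean()+240,ys.mean()+130]);print('tip',tp,len(xs),'exp',proj(ma,P+[0,0,.002]))
sp=np.array(spot(a,(249,152))); print('spot',sp)
bias=tp-proj(ma,P+[0,0,.002]); print('spot corrected',plane(ma,*(sp-bias),.07),'raw',plane(ma,*sp,.07))
w,mw=load('w10.png')
g=cv2.resize(w[160:215,225:290],None,fx=9,fy=9,interpolation=cv2.INTER_CUBIC); cv2.imwrite('pics/c10w.png',g[:,:,::-1])
print('wrist exp tip',proj(mw,P),'exp spot',proj(mw,[.474,.0785,.07]))
E
```

```text
tip [248.875 139.25 ] 8 exp [247.35168965 138.22795308]
spot [248.46186032 151.32088832]
spot corrected [0.47127982 0.08179396 0.07      ] raw [0.47651603 0.08036331 0.07      ]
wrist exp tip [255.40364068 187.44211199] exp spot [254.04689084 179.1972979 ]
```

View pics/c10w.png

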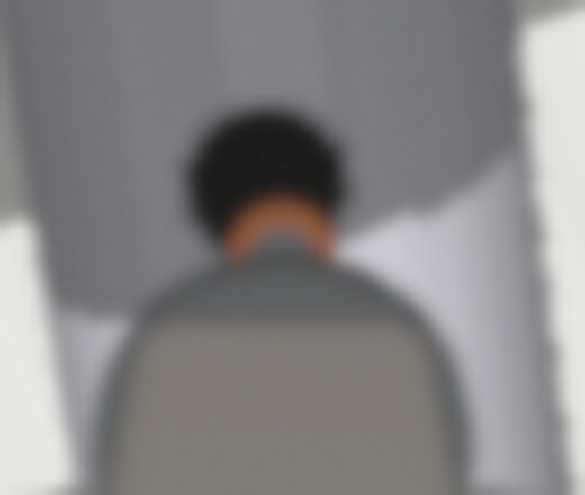

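The wrist's spot pixel (254,180) matches the prediction for (0.474, 0.0785). I correct by −1.5 mm in tool y and descend.

```bash
python3 -m creep '{"xyz": [[0,-1.5,5],[0,0,15],[0,0,11],[0,0,5],[0,0,0]], "spin": [0,0,0,0,0]}';  python3 -m creep '{"xyz": [[0,0,0],[0,0,0]], "spin": [0,0]}'; python3 - <<'E'
from meas import *
go([.474,.0785,.191],1.227)
a,ma=snap('scene','s11.png');b,mb=snap('wrist','w11.png')
A=cv2.resize(a[90:190,200:300],None,fx=5,fy=5,interpolation=cv2.INTER_CUBIC)
B=cv2.resize(b[150:215,225:290],None,fx=7.7,fy=7.7,interpolation=cv2.INTER_CUBIC)[:500,:500]
cv2.imwrite('pics/c11.png',np.hstack([A,B])[:,:800][:,:,::-1])
E
```

```text
time_s: 15.08
ee_pos: [0.4734, 0.0791, 0.2031]
eef_rot: [-3.141, 0.0, 1.227]
force: [-0.3, -0.2, -1.0]
grip_width: 0.0241
time_s: 15.32
ee_pos: [0.4737, 0.0791, 0.2038]
eef_rot: [3.141, -0.0, 1.227]
force: [-0.5, 0.4, -1.7]
grip_width: 0.024
t 15.32 pos [0.4737 0.0791 0.2038] rpy [ 3.1410e+00 -2.0000e-04  1.2268e+00] F [-0.47  0.41 -1.69] w 0.024
tool shift mm (current axes) [-0.5  0.5 12.8]
spin -0.0002
```

View pics/c11.png

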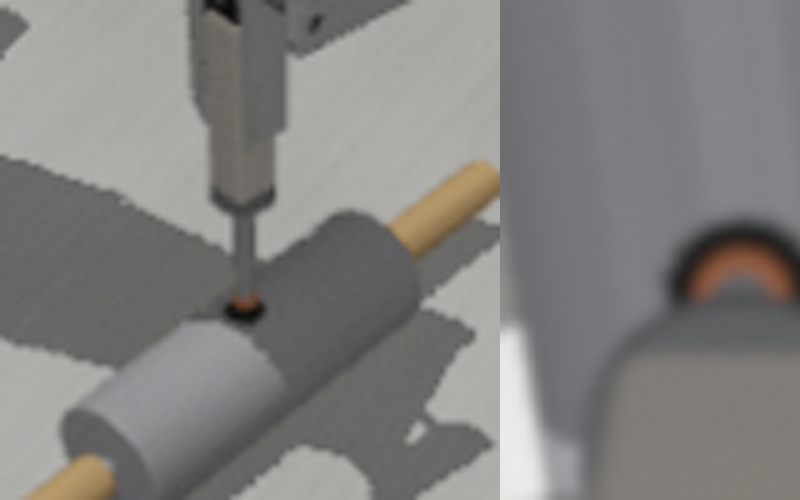

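The tip (scene-crop (245,300)) sits just above the centre of the spot (245,310), and in the wrist view it is concentric with the spot. I press down gently.

```bash
python3 -m creep '{"xyz": [[0,0,2],[0,0,3],[0,0,2],[0,0,1],[0,0,0]], "spin": [0,0,0,0,0]}';  python3 -m creep '{"xyz": [[0,0,0],[0,0,0],[0,0,0]], "spin": [0,0,0]}'; python3 -m creep '{"xyz": [[0,0,2],[0,0,2],[0,0,1],[0,0,0],[0,0,0]], "spin": [0,0,0,0,0]}';  python3 -m creep '{"xyz": [[0,0,0],[0,0,0],[0,0,0],[0,0,0]], "spin": [0,0,0,0]}'; python3 - <<'E'
from meas import *
go([.474,.0785,.191],1.227)
a,ma=snap('scene','s12.png');b,mb=snap('wrist','w12.png')
A=cv2.resize(a[90:190,200:300],None,fx=5,fy=5,interpolation=cv2.INTER_CUBIC)
B=cv2.resize(b[150:215,225:290],None,fx=7.7,fy=7.7,interpolation=cv2.INTER_CUBIC)[:500,:500]
cv2.imwrite('pics/c12.png',np.hstack([A,B])[:,:800][:,:,::-1])
E
```

```text
time_s: 16.05
ee_pos: [0.4735, 0.0791, 0.1955]
eef_rot: [3.142, -0.0, 1.227]
force: [-0.5, -0.7, -0.2]
grip_width: 0.024
time_s: 16.42
ee_pos: [0.4736, 0.0791, 0.1955]
eef_rot: [3.141, -0.0, 1.227]
force: [-0.5, 0.3, 0.0]
grip_width: 0.0236
time_s: 17.05
ee_pos: [0.4735, 0.0791, 0.1905]
eef_rot: [3.141, -0.0, 1.227]
force: [-0.7, -0.2, 0.9]
grip_width: 0.0238
time_s: 17.55
ee_pos: [0.4735, 0.0791, 0.1905]
eef_rot: [3.142, -0.0, 1.227]
force: [-0.1, -0.1, 1.1]
grip_width: 0.0237
t 17.55 pos [0.4735 0.0791 0.1905] rpy [ 3.1415 -0.      1.2268] F [-0.1  -0.07  1.09] w 0.0237
tool shift mm (current axes) [-0.4  0.6 -0.5]
spin -0.0002
```

View pics/c12.png

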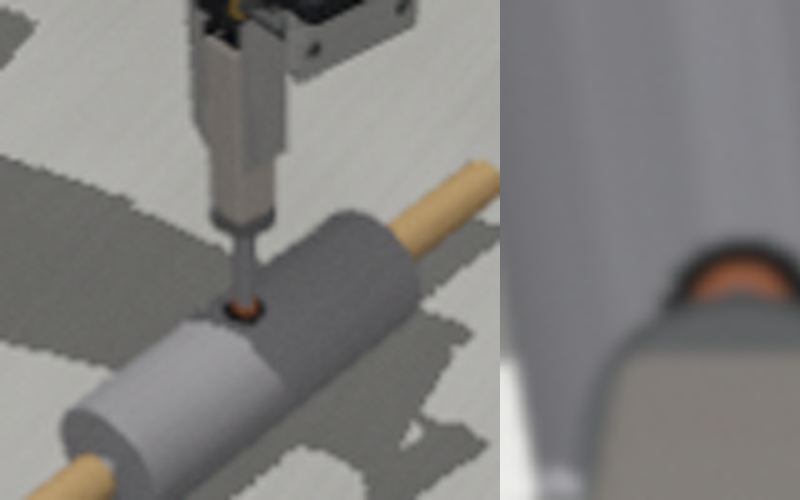

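The vertical force rose from about −1.4 to +1.1 N, a change of 2.5 N. That is half travel, and the height (8.5 mm past contact) agrees. The tip sits at the spot's centre and everything is at rest.

```bash
python3 - <<'E'
from meas import *
a,_=load('scene0.png');b,_=load('s12.png')
for n,(x0,y0,x1,y1) in dict(tub=(132,230,150,275),cup=(335,150,372,186),ring=(295,216,340,260)).items(): print(n,np.abs(a[y0:y1,x0:x1].astype(int)-b[y0:y1,x0:x1]).mean())
print(np.round(ctrl.get_obs()['joint_vel'],4)); print(ctrl.hand_in())
E
```

```text
tub 4.976543209876543
cup 4.81056056056056
ring 4.481986531986532
[ 0.0008  0.0012 -0.0001 -0.0025  0.0006  0.0006]
the job is handed in; nothing more can be done
None
```

The job is handed in, with the thermometer held upright and its tip pressed on the middle of the spot. I rolled the pin about 48.5 mm towards the robot by its right handle and let go. Then I lifted the white thermometer from its stand and pressed it down gently.

**Last checks:**
- **Spot:** it was within about 4° of straight up. The scene view gave +4.2° and the top view −1.6°, and it had not moved after I let go.
- **Tip:** it was concentric with the spot in the scene and wrist views. I aimed at (0.474, 0.0785), and the tool ended within 1 mm of that.
- **Press:** the vertical force changed by about 2.5 N, and the tool went about 8.5 mm past contact, so the spring is about half in.
- **Thermometer:** tool tilt was about 0, the grip was 23.7 mm, and the arm was at rest.
- **Tub, cup and ring:** the same small image difference showed on all three (4.5 to 5 grey levels, taken as noise), so there is no sign that they moved.

**Disagreements:**
- The scene camera read 2 to 4 mm off from the top and wrist views, so I relied on those two for the final position. Correcting the scene reading for its own error put the spot about 4 mm away from them, but the close-ups showed the tip centred.
- One top-view reading of the spot was spoilt by the arm and discarded.

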